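# Balance the hanging lamp head on the counterbalance beam

### The arm

A 6-joint arm with a two-finger parallel gripper is mounted at the origin on the work surface. World frame = base frame: x ahead of the robot, y to its left, z up, the work surface at z = 0. Lengths are in m, angles in rad, forces in N, time in s.
With the tool pointing down it reaches from about 0.375 to 0.975 m from the base axis. Payload 3.8 kg.
Tool frame: the origin (TCP) lies midway between the tips of the shut fingers; the grasp point (between the pads) lies 19 mm behind it; z points along the fingers, y is the line along which they close (so a half turn about z gives the same grasp; the last joint's range is limited). The gripper opens to 85 mm and grips with 20 to 120 N. Pads are 22 mm wide; open, the fingers measure 114 mm over their backs; the gripper's body (76 mm by 85 mm) begins 54 mm behind the grasp point. The pads swing forward as they close: fully open they stand 13 mm farther back than shut.
Start: joints at [-1.363, 0.264, 1.604, -0, 1.274, -0.037], TCP at [0.164, -0.655, 0.231] pointing down, gripper open.
Joint ranges: [-2.63, 2.63], [-0.94, 2.18], [0.31, 2.57], [-1.31, 4.45], [0, 2.66], [-2.55, 2.55]. Speed limits (rad/s): [2.57, 2.57, 3.14, 3.14, 3.14, 3.14].

### API

Orientations are given as a rotation vector (axis times angle).
In Python, from workcell import bot gives the robot as it stands.
- The arm moves only by the tool step_arm, never from a script. Its argument "motion" is a list of rows, each a list of 5 numbers: the finger opening in cm, from 0 to 8.54, then the shift along the tool's x, y, z in cm, then the turn about the tool's z in degrees. In form: [[claw, dx, dy, dz, twist], ...]. A call has 1 to 20 rows; each row is the pose to reach, as a shift and turn from the pose commanded when the call began, along the tool's axes at that moment; what a row does not reach only later rows make up. A row lasts 1/10 s, in which the tool goes at most 50 mm and 8.59 degrees, less where a joint would pass 70% of its speed; a pose out of reach is approached as far as the arm can. A call with a gripper value outside its range is refused whole. The fingers move at their own pace and stop on an object; "force" is the grip in N (left out, the last holds). Time passes only in rows, so rows that repeat a pose let the fingers close. It gives the time, the measured TCP pose, the force, the opening and the grip force at its end, in the units of the state.
- bot.read_state(): the state, without advancing time (a new reading comes with each control period).
- bot.read_camera(name): name is "side" or "top" or "wrist"; returns (picture, depth): 480x640x3 uint8, red, green, blue; 480x640 float32, m along the optical axis (not along the pixel's ray), 0 where there is no reading.
- bot.calibration(name): a dict with "mtx" (3x3 intrinsics, pixels), "origin" and "orientation" of the camera in the world; the wrist camera has in their place "T_tool_cam" (4x4, takes a point from camera to tool coordinates, whose origin is the TCP and whose axes are the flange's). Camera axes: x right, y up, looking along -z (the intrinsics and any distortion apply to the point x, -y, -z); pixel columns grow to the right and rows downward; lengths in m; the calibration is good to about 2 mm. A picture is of the moment at which its call begins: read the wrist's pose just before it. calibration takes no time and is no camera call.
- bot.finish_job(): hands the job in; it is judged then, once.
The state is a dict: "time": time; "q": joint angles; "joint_vel": joint speeds; "joint_torque": joint torques, N m; "tool_pos": TCP position; "tcp_rot": TCP orientation; "wrist_force": force on the tool from outside, world axes, zero at the start; "torque": the same for the moment, N m; "width": opening from 0.0 (shut) to 1.0 (fully open); "grip_force": force on a finger pad.
Only numpy, scipy, OpenCV 4.12 (cv2) and the standard library are available. Lean on these libraries where they do the work, as an engineer would, in place of code of your own. Each camera call takes 0.05 s, during which the arm holds its last target. There are 200 camera calls.

### The job

The grey lamp head with the steel eye and tab lies on its side on the table: first stand it upright on its foot on the table and let go of it. Then take it again, hang it by its eye on the upturned hook of the pivoted beam, and after that slide the steel counterweight along the beam until, with nothing touching it, the beam rests level with the head hanging still. Do not knock over or shift the other things on the table.

Things in the scene. Friction and masses are not known exactly. Their poses are not given: they have to be found in the camera images.
- head: Lamp head, the load (0.22 to 0.38 kg). Grey housing: x -32 to 32, 50 wide (y), z 0 to 50; foot at -x. At +x a steel eye: bars 6 wide at y +-19, crossbar x 70 to 76, opening 32 wide (y) x 38 (x 32 to 70), through along z. Then a square tab 14 x 14, x 76 to 106, at z 25. Origin: centre of the face it lies on at the start; x runs foot to tab (level at first, up when it stands).
- eye (a point): middle of the inner face of the eye's crossbar on the lamp head (head frame x 70, y 0, z 25); its axes are those of the head
- foot (a point): centre of the lamp head's foot face (head frame x -32, y 0, z 25)
- tab (a point): centre of the lamp head's square tab (head frame x 91, y 0, z 25)
- stand: Fixed stand: base 90 (x) x 150 (y) x 12, column 22 diameter, fork 210 high, 36 wide. Origin: centre of the underside, z up. The beam lies along its y axis and pivots about its x axis, 190 above the origin; hook at +y, counterweight at -y. Beam: bar 12 wide, 16 high, from y -210 to 170.
- beam (a joint): tilt of the beam, rad: 0 level, positive with the hook's end up. Stops at +-0.14; starts on +0.14. A weak centring spring makes the tilt proportional to the imbalance between the stops: with the head hung, about 0.05 rad per 10 mm of counterweight travel. Settles in about 1.5 s when let go.
- hook (a point): the hook's seat, on the pin's axis 200 from the pivot. The hook is a pin 6.4 diameter along the beam, from 170 to 224 from the pivot, where its tip turns up, 12 above the pin's axis. Moves with the beam.
- poise (a joint): position of the counterweight on the beam in m, 0 to 0.14; its centre is (0.05 + value) m from the pivot, so larger is farther out. Stays where it is left; about 2.5 N slides it. The balance lies between 0.015 and 0.09.
- fin (a point): centre of the counterweight's upright grip fin (12 across the beam, 30 along it, 30 tall), 34 above the beam's axis line. Counterweight: steel block of 0.6 kg, 44 across the beam, 40 along it, top face 18 above the axis line (the fin stands on it), underside 28 below it. Moves with beam and counterweight.
- battery: Bystander, leave alone: DECOY: plain grey square box 50 x 50 x 64 tall, like the lamp head's housing but with no eye or tab; origin at the centre of its underside, z up
- cleaner: Bystander, leave alone: white bottle, 44 diameter, 120 tall; origin at the centre of its underside, z up
- cup: Bystander, leave alone: white cup, 72 diameter, 85 tall; origin at the centre of its underside
- jar: Bystander, leave alone: amber glass jar with steel lid, 68 diameter, 85 tall; origin at the centre of its underside
- tin: Bystander, leave alone: flat round aluminium tin, 60 diameter, 20 tall, under the hook's side of the beam; origin at the centre of its underside
- glasscase: Bystander, leave alone: black spectacle case 65 (x) x 150 (y) x 34 tall, under the counterweight's side of the beam; origin at the centre of its underside
- trialframe: Bystander, leave alone: flat wire spectacle frame lying on the table, about 115 (y) x 115 (x from -24 to 90), 8 tall; origin at the middle of its bridge

How it is judged:
On the way, in this order (a step that is already met when the one before it is completed fails the run):
1. the lamp head stands upright on its foot on the table, let go and still (angle between head's own x axis and vertical below 0.08 rad and height (world z) of foot below 0.006 m and linear speed of head below 0.03 m/s and contact force between each of the fingers, the arm and head below 0.05 N), for 0.2 s.
2. the lamp head hangs by its eye on the hook, let go, with the beam not yet balanced (distance between eye and hook below 0.028 m and height (world z) of foot above 0.03 m and angle between head's own x axis and vertical below 0.2 rad and contact force between each of the fingers, the arm and head below 0.05 N and value of joint beam above 0.08 rad), for 0.2 s.
At the end, for the whole second after the job is handed in: The lamp head hangs upright by its eye on the hook (eye within 28 mm of the hook's seat, foot clear of the table, within 0.2 rad of upright), let go; the beam is level within 0.025 rad (1.4 degrees) and at rest; the head nearly still (under 0.06 m/s) (distance between eye and hook below 0.028 m and height (world z) of foot above 0.03 m and angle between head's own x axis and vertical below 0.2 rad and contact force between each of the fingers, the arm and head below 0.05 N and value of joint beam between -0.025 and 0.025 rad and velocity of joint beam between -0.03 and 0.03 rad/s and linear speed of head below 0.06 m/s); the robot touches nothing.
It fails at once if a bystander is shifted by more than 20 mm or knocked over (distance of any of battery, cleaner, cup, jar, tin, glasscase, trialframe from where it was at the start of the episode above 0.02 m or angle between any of battery, cleaner, cup, jar, tin, glasscase, trialframe's own z axis and vertical above 0.35 rad).
It also fails if it takes over 72 s, if anything falls off the work surface, if the arm or the gripper's body presses on something with over 40 N, if the wrist force passes 120 N, or if a joint passes its speed limit or range.

## Working session

There is one attempt and no reset: what is moved stays moved. The work goes in short steps, Python scripts to look and compute and a tool call to move; the robot and the scene stay as the last step left them, time stands still between calls to the robot, and variables do not carry over. Pictures are saved under pics/ and viewed, at most 10 in all, crops included, and the job is handed in when it is done.

Besides the shell and the picture viewer there is one more tool, called after ">>>" in YAML: its name, and indented under it one key for each argument. step_arm: Moves the arm, as the interface text tells. Its arguments: {"type":"object","properties":{"motion":{"type":"array","items":{"type":"array","items":{"type":"number"}}},"force":{"type":"number"}},"required":["motion"]}

```bash
ls; mkdir -p pics; cat > h.py <<'E'
import numpy as np, cv2
from scipy.spatial.transform import Rotation as R
from workcell import bot
def campose(n):
    c=bot.calibration(n)
    if 'T_tool_cam' in c:
        s=bot.read_state(); T=np.eye(4); T[:3,:3]=R.from_rotvec(s['tcp_rot']).as_matrix(); T[:3,3]=s['tool_pos']
        return np.array(c['mtx']),T@np.array(c['T_tool_cam']),c
    T=np.eye(4); o=np.array(c['orientation'],float)
    T[:3,:3]=o if o.shape==(3,3) else R.from_rotvec(o).as_matrix()
    T[:3,3]=c['origin']; return np.array(c['mtx']),T,c
def shot(n,tag=None):
    K,T,c=campose(n); im,d=bot.read_camera(n)
    if tag: cv2.imwrite(f'pics/{tag}.png',im[:,:,::-1]); np.savez(f'pics/{tag}.npz',im=im,d=d,K=K,T=T)
    return im,d,K,T
def cloud(d,K,T):
    v,u=np.mgrid[:480,:640]
    P=np.stack([(u-K[0,2])/K[0,0]*d,-(v-K[1,2])/K[1,1]*d,-d],-1)
    return P@T[:3,:3].T+T[:3,3]
def load(tag):
    z=np.load(f'pics/{tag}.npz'); return z['im'],z['d'],z['K'],z['T'],cloud(z['d'],z['K'],z['T'])
def proj(p,K,T):
    q=(np.asarray(p)-T[:3,3])@T[:3,:3]; return K[0,2]+K[0,0]*q[0]/-q[2], K[1,2]+K[1,1]*q[1]/q[2]
E
python3 - <<'E'
from h import *
for n in ('side','top'):
    im,d,K,T=shot(n,n+'0'); c=bot.calibration(n); print({k:v for k,v in c.items()})
print(bot.calibration('wrist')); print(bot.read_state())
E
```

```text
pics
{'mtx': array([[491.64680108,   0.        , 324.16246034],
       [  0.        , 491.64680108, 239.53204579],
       [  0.        ,   0.        ,   1.        ]]), 'origin': array([0.29255686, 0.79269861, 1.02294248]), 'orientation': array([ 0.20806838, -1.01543221, -2.57820863])}
{'mtx': array([[505.47504665,   0.        , 321.81153651],
       [  0.        , 505.47504665, 236.18818365],
       [  0.        ,   0.        ,   1.        ]]), 'origin': array([0.52288623, 0.04194602, 1.18031929]), 'orientation': array([ 0.03924392, -0.06047083, -1.54828935])}
{'mtx': array([[349.59058648,   0.        , 319.91731053],
       [  0.        , 349.59058648, 246.63629663],
       [  0.        ,   0.        ,   1.        ]]), 'T_tool_cam': array([[ 1.08873772e-03,  9.60240444e-01,  2.79172175e-01,
         7.06119663e-02],
       [ 9.99999305e-01, -9.19247337e-04, -7.38033753e-04,
        -3.44009381e-05],
       [-4.52061580e-04,  2.79172785e-01, -9.60240778e-01,
        -1.43388346e-01],
       [ 0.00000000e+00,  0.00000000e+00,  0.00000000e+00,
         1.00000000e+00]])}
{'time': 0.1, 'q': array([-1.36291820e+00,  2.64683209e-01,  1.60524812e+00,  1.04084925e-05,
        1.27369066e+00, -3.69049418e-02]), 'joint_vel': array([ 0.00178231, -0.00303047, -0.00265472,  0.00170507,  0.00030065,
        0.0012109 ]), 'joint_torque': array([ 1.35420628e-04, -5.16706181e+01, -3.68590593e+01, -3.58013779e-05,
        6.35395671e-03,  2.01610214e-05]), 'tool_pos': array([ 0.16344525, -0.6542313 ,  0.23007711]), 'tcp_rot': array([-3.11608491e+00, -3.83293385e-01,  2.56434027e-04]), 'wrist_force': array([-0.42673949, -0.68580839,  0.12110628]), 'torque': array([ 0.03424361, -0.01202508, -0.05122824]), 'grip_force': 0.0, 'width': 1.0021531401527564}
```

View pics/top0.png

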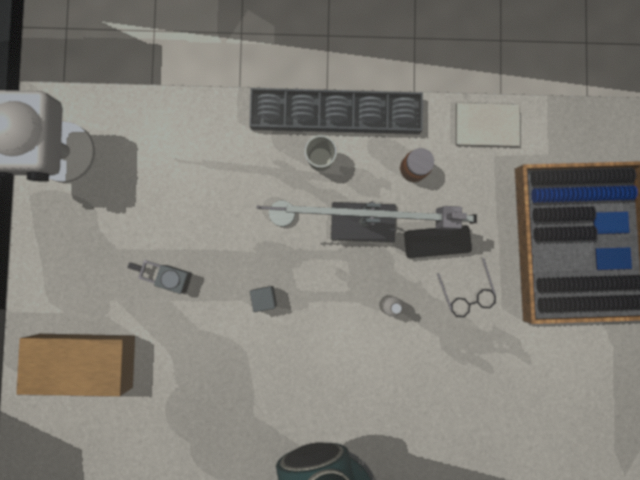

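View pics/side0.png

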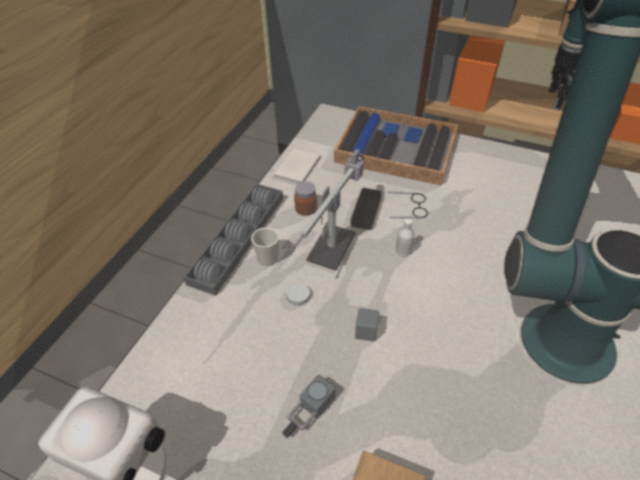

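Top view: head housing at about (173,279), with its tab at (133,266). The hook is at (262,207), the counterweight at (455,216), the decoy at (263,298), the cup at (321,153), the jar at (417,165), the bottle at (393,306) and the tin at (281,212). The side view agrees with this.

```bash
python3 - <<'E'
from h import *
im,d,K,T,P=load('top0')
for n,u,v in [('tab',133,266),('tab2',138,268),('hous',168,279),('hous2',186,283),('decoy',263,299),('cup',321,140),('jar',419,160),('bottle',395,308),('tin',275,220),('case',437,242),('table',220,250),('beamhook',290,209),('beam2',340,211),('beam3',420,215),('hooktip',262,207),('hook',266,207),('poise',447,217),('fin',455,217)]:
    print(n,P[v,u].round(3))
c=cv2.resize(im[190:310,110:270],None,fx=5,fy=5,interpolation=cv2.INTER_CUBIC); cv2.imwrite('pics/c1.png',c[:,:,::-1])
# head region above table
m=(P[...,2]>.015)&(d>0); m[:, :120]=0;m[:,205:]=0;m[:250]=0;m[305:]=0
Q=P[m]; print(len(Q),Q.min(0).round(3),Q.max(0).round(3))
h=Q[(Q[:,2]>.042)]; print('housing top',len(h),np.median(h[:,2]))
b=cv2.minAreaRect(h[:,:2].astype(np.float32)*1000); print(b)
# beam
m=(P[...,2]>.15)&(d>0); m[:190]=0;m[240:]=0;m[:,:250]=0;m[:,490:]=0
Q=P[m]; n=Q[(Q[:,2]<.26)]
s,U,W=np.linalg.svd(n-n.mean(0))[0:3]; print('beam',n.mean(0),W[0], n.min(0),n.max(0))
E
```

```text
tab [0.519 0.452 0.031]
tab2 [0.515 0.441 0.029]
hous [0.492 0.366 0.053]
hous2 [0.484 0.332 0.03 ]
decoy [0.453 0.154 0.064]
cup [0.811 0.034 0.061]
jar [ 0.766 -0.183  0.083]
bottle [ 0.444 -0.128  0.118]
tin [0.632 0.136 0.017]
case [ 0.589 -0.236  0.03 ]
table [ 0.561  0.263 -0.001]
beamhook [0.635 0.091 0.221]
beam2 [ 0.635 -0.005  0.208]
beam3 [ 0.633 -0.165  0.185]
hooktip [0.637 0.144 0.224]
hook [0.638 0.137 0.22 ]
poise [ 0.629 -0.216  0.194]
fin [ 0.627 -0.226  0.215]
993 [0.461 0.326 0.016] [0.534 0.466 0.057]
housing top 663 0.050208550785913575
((492.1026306152344, 362.934814453125), (65.42879486083984, 50.06474685668945), 74.27945709228516)
beam [ 0.63167289 -0.10271046  0.19496796] [-0.01858581 -0.9944788  -0.10327863] [ 0.60860212 -0.28184978  0.15016484] [0.6579129  0.15542298 0.23437689]
```

View pics/c1.png

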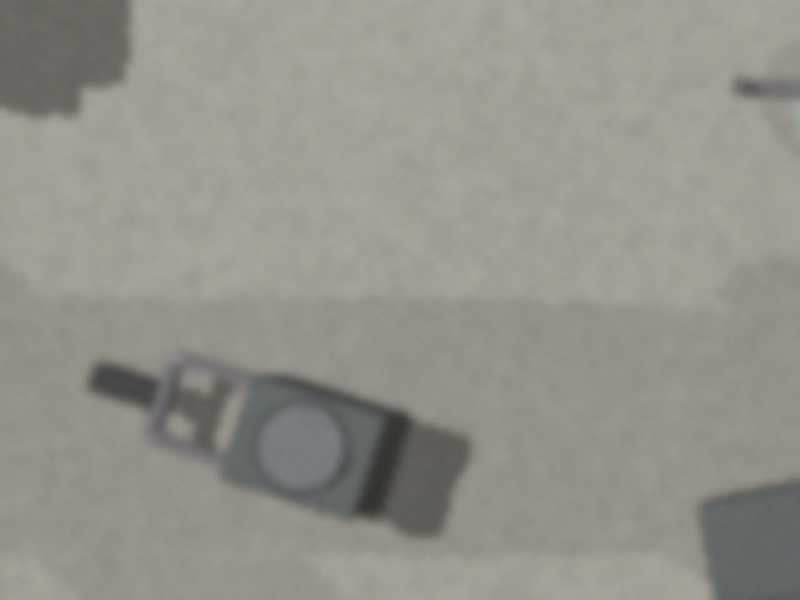

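Crop: the housing is centred at (302,447), the eye crossbar is around (165,395) and the tab runs from (92,378) to (155,390). It matches the depth measurements: top at 50 mm, rectangle 65 x 50.

Plan: pinch the tab across the head's y, then swing it up on an arc about the foot edge so that it turns between the pads.

```bash
cat >> h.py <<'E'
def goto(p,yaw=None):
    """shift in tool cm + twist deg to reach world p (TCP), tool-y heading yaw(deg, mod 180)"""
    s=bot.read_state(); M=R.from_rotvec(s['tcp_rot']).as_matrix()
    sh=M.T@(np.array(p)-s['tool_pos'])*100
    y=np.degrees(np.arctan2(M[1,1],M[0,1])); tw=0
    if yaw is not None: tw=-((yaw-y+90)%180-90)
    print('shift',sh.round(2),'twist',round(tw,1),'| pos',s['tool_pos'].round(4),'yaw_y',round(y,1),'tilt',(M[:2,2]).round(3),'t',s['time'],'w',round(s['width'],3),'gf',s['grip_force'],'q',s['q'].round(2),'F',s['wrist_force'].round(1))
E
python3 - <<'E'
from h import *
goto((.45,-.1,.235)); goto((.519,.457,.15),-15.7)
im,d,K,T,P=load('top0')
# beam geometry
bar=[P[v,u] for u in range(290,420,4) for v in range(200,225) if P[v,u][2]>.17]
bar=np.array(bar); 
A=np.c_[bar[:,1],np.ones(len(bar))]; print('x(y)',np.linalg.lstsq(A,bar[:,0],rcond=None)[0],'z(y)',np.linalg.lstsq(A,bar[:,2],rcond=None)[0])
base=P[(abs(P[...,2]-.012)<.006)&(abs(P[...,0]-.62)<.07)&(abs(P[...,1]+.04)<.1)]
print(cv2.minAreaRect(base[:,:2].astype(np.float32)*1000))
f=P[(P[...,2]>.195)&(P[...,1]<-.18)&(P[...,1]>-.3)&(abs(P[...,0]-.63)<.04)]; print('fin',len(f),np.median(f,0),f.min(0),f.max(0))
c=cv2.resize(im[185:265,250:490],None,fx=3.3,fy=3.3,interpolation=cv2.INTER_CUBIC); cv2.imwrite('pics/c2.png',c[:,:,::-1])
E
```

```text
shift [ 41.23 -46.83  -0.39] twist 0 | pos [ 0.1634 -0.6542  0.2301] yaw_y -76.0 tilt [-0.     0.002] t 0.1 w 1.002 gf 0.0 q [-1.36  0.26  1.61  0.    1.27 -0.04] F [-0.4 -0.7  0.1]
shift [ 61.42 -99.18   8.21] twist -60.3 | pos [ 0.1634 -0.6542  0.2301] yaw_y -76.0 tilt [-0.     0.002] t 0.1 w 1.002 gf 0.0 q [-1.36  0.26  1.61  0.    1.27 -0.04] F [-0.4 -0.7  0.1]
x(y) [0.00169251 0.63235442] z(y) [0.2518196  0.21836099]
((627.1544189453125, -57.79994201660156), (123.84971618652344, 179.00729370117188), 11.130167961120605)
fin 135 [ 0.6297133  -0.2296587   0.21377971] [ 0.6245191  -0.24906686  0.19600471] [ 0.63701592 -0.21543788  0.21906222]
```

View pics/c2.png

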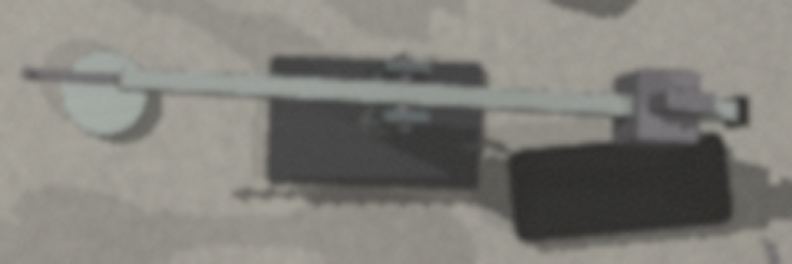

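Crop 2: the hook tip is at (28,73), the bar end at (122,80), the fork at (405,92), the block at (655,105) and the fin at about (690,103). In full-image pixels that is tip (258.5,207), fork (372.7,213), fin (459,216).

```bash
python3 - <<'E'
from h import *
im,d,K,T,P=load('top0')
def ray(u,v,z):
    r=T[:3,:3]@np.array([(u-K[0,2])/K[0,0],-(v-K[1,2])/K[1,1],-1]); return T[:3,3]+r*(z-T[2,3])/r[2]
g=lambda x,y:(250+x/3.3,185+y/3.3)
for n,p,z in [('tip',(26,73),.233),('barendL',(121,80),.222),('fork',(405,92),.205),('forkU',(405,65),.21),('forkD',(405,115),.21),('stopper',(742,110),.165),('base TL',(268,58),.012),('base BR',(478,186),.012),('finend',(662,103),.222),('finR',(715,103),.222)]:
    print(n,ray(*g(*p),z).round(4))
E
```

```text
tip [0.6355 0.1512 0.233 ]
barendL [0.634  0.0976 0.222 ]
fork [ 0.6328 -0.0685  0.205 ]
forkU [ 0.6481 -0.0677  0.21  ]
forkD [ 0.6187 -0.0681  0.21  ]
stopper [ 0.6309 -0.2804  0.165 ]
base TL [0.6764 0.0067 0.012 ]
base BR [ 0.5893 -0.1427  0.012 ]
finend [ 0.6279 -0.2157  0.222 ]
finR [ 0.6286 -0.2466  0.222 ]
```

>>> step_arm:
  motion:
    - [8.5, 41.2, -46.8, 0, 0]
    - [8.5, 41.2, -46.8, 0, 0]
    - [8.5, 41.2, -46.8, 0, 0]
    - [8.5, 41.2, -46.8, 0, 0]
    - [8.5, 41.2, -46.8, 0, 0]
    - [8.5, 41.2, -46.8, 0, 0]
    - [8.5, 41.2, -46.8, 0, 0]
    - [8.5, 41.2, -46.8, 0, 0]
    - [8.5, 41.2, -46.8, 0, 0]
    - [8.5, 41.2, -46.8, 0, 0]
    - [8.5, 41.2, -46.8, 0, 0]
    - [8.5, 41.2, -46.8, 0, 0]
    - [8.5, 61.4, -99.2, 0, -60]
    - [8.5, 61.4, -99.2, 0, -60]
    - [8.5, 61.4, -99.2, 0, -60]
    - [8.5, 61.4, -99.2, 0, -60]
    - [8.5, 61.4, -99.2, 0, -60]
    - [8.5, 61.4, -99.2, 0, -60]
    - [8.5, 61.4, -99.2, 0, -60]
    - [8.5, 61.4, -99.2, 0, -60]
  force: 20

```text
time: 2.1
tool_pos: [0.4933, 0.2764, 0.2309]
tcp_rot: [2.505, 1.896, -0.001]
wrist_force: [1.5, -0.9, 0.4]
width: 0.996
grip_force: 0.0
```

```bash
python3 - <<'E'
from h import *
goto((.519,.457,.10),-15.7)
E
```

```text
shift [18.08 -2.43 13.08] twist -0.1 | pos [0.4933 0.2764 0.2309] yaw_y -15.8 tilt [-0. -0.] t 2.1 w 0.996 gf 0.0 q [ 0.47  0.06  1.84 -0.    1.24  0.74] F [ 1.5 -0.9  0.4]
```

>>> step_arm:
  motion:
    - [8.5, 18.1, -2.4, 3, 0]
    - [8.5, 18.1, -2.4, 8, 0]
    - [8.5, 18.1, -2.4, 13, 0]
    - [8.5, 18.1, -2.4, 13, 0]
    - [8.5, 18.1, -2.4, 13, 0]
    - [8.5, 18.1, -2.4, 13, 0]
    - [8.5, 18.1, -2.4, 13, 0]

```text
time: 2.8
tool_pos: [0.5196, 0.4545, 0.0998]
tcp_rot: [2.507, 1.892, -0.005]
wrist_force: [0.6, 0.2, 1.4]
width: 0.994
grip_force: 0.0
```

```bash
python3 - <<'E'
from h import *
im,d,K,T=shot('wrist','w1'); P=cloud(d,K,T)
s=bot.read_state(); M=R.from_rotvec(s['tcp_rot']).as_matrix()
Q=(P-s['tool_pos'])  # express in head axes
m=(d>0)&(P[...,2]>.012)&(P[...,2]<.06)&(np.linalg.norm(P[...,:2]-[.50,.40],axis=-1)<.13)
q=P[m]; print(len(q))
e=np.array([np.cos(np.radians(74.3)),np.sin(np.radians(74.3))]); n=np.array([-e[1],e[0]])
a=(q[:,:2]-[.492,.363])@e; b=(q[:,:2]-[.492,.363])@n
t=(a>.08)&(q[:,2]>.025); print('tab b',np.percentile(b[t],[2,50,98]).round(4),'a max',np.percentile(a[t],99.5),'z',np.median(q[t,2]))
h=a<.03; print('house',np.percentile(a[h],[1,99]),np.percentile(b[h],[1,99]))
goto((.5186,.4573,.007),-15.7)
print(proj((.5167,.4506,.032),K,T))
E
```

```text
8107
tab b [-0.0061  0.0008  0.0073] a max 0.10460505932695524 z 0.03275522838496048
house [-0.00237756  0.02996766] [-0.02340032  0.02561008]
shift [ 0.21 -0.27  9.46] twist -0.3 | pos [0.5206 0.4546 0.1016] yaw_y -16.0 tilt [-0.    -0.001] t 2.85 w 0.994 gf 0.0 q [ 0.68  0.39  1.68 -0.    1.07  0.96] F [ 0.8 -0.7  0.6]
(np.float64(317.5368562124121), np.float64(267.0060691460711))
```

View pics/w1.png

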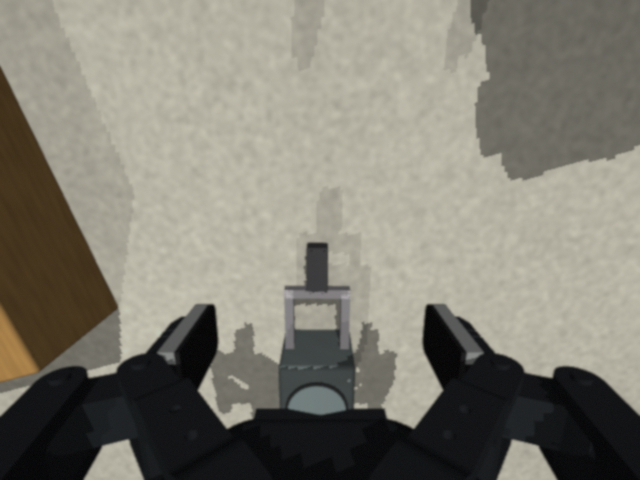

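The wrist view shows the tab at (317,267), centred between the fingers, with its end where expected. I go down and grip.

>>> step_arm:
  motion:
    - [8.5, 0.2, -0.3, 4, 0]
    - [8.5, 0.2, -0.3, 8, 0]
    - [8.5, 0.2, -0.3, 9.3, 0]
    - [8.5, 0.2, -0.3, 9.3, 0]
    - [4, 0.2, -0.3, 9.3, 0]
    - [1, 0.2, -0.3, 9.3, 0]
    - [1, 0.2, -0.3, 9.3, 0]
    - [1, 0.2, -0.3, 9.3, 0]
    - [1, 0.2, -0.3, 9.3, 0]
    - [1, 0.2, -0.3, 9.3, 0]
    - [1, 0.2, -0.3, 9.3, 0]
  force: 20

```text
time: 3.95
tool_pos: [0.5185, 0.4583, 0.0089]
tcp_rot: [-2.508, -1.891, -0.002]
wrist_force: [0.1, 1.2, 3.1]
width: 0.157
grip_force: 25.2
```

```bash
python3 - <<'E'
from h import *
goto((.5186,.4573,.007),-15.7)
# arc: grasp at head (98,25) about edge (-32,0)
r=np.hypot(130,25);a0=np.degrees(np.arctan2(25,130))
for k in range(0,91,10):
    a=np.radians(a0+k); print(k,(r*np.cos(a)-130)/10,-(r*np.sin(a)-25)/10)
E
```

```text
shift [-0.1   0.03  0.19] twist -0.3 | pos [0.5185 0.4583 0.0089] yaw_y -16.0 tilt [0.001 0.001] t 3.95 w 0.157 gf 25.202673375606537 q [0.69 0.49 1.73 0.   0.91 0.97] F [0.1 1.2 3.1]
0 0.0 -0.0
10 -0.6316196550086204 -2.2194456922006145
20 -1.6390462880973629 -4.2954934151984645
30 -2.9916697508022962 -6.165063509461097
40 -4.648391263669632 -7.771350033722456
50 -6.558872181872433 -9.065546784763063
60 -8.665063509461095 -10.008330249197703
70 -10.902969688731076 -10.571054428530982
80 -13.204593072860424 -10.73662123332603
90 -15.5 -10.5
```

>>> step_arm:
  motion:
    - [1, -0.3, 0, -1.1, 0]
    - [1, -0.6, 0, -2.2, 0]
    - [1, -1.1, 0, -3.3, 0]
    - [1, -1.6, 0, -4.3, 0]
    - [1, -2.3, 0, -5.25, 0]
    - [1, -3.0, 0, -6.2, 0]
    - [1, -3.8, 0, -7.0, 0]
    - [1, -4.6, 0, -7.8, 0]
    - [1, -5.6, 0, -8.45, 0]
    - [1, -6.6, 0, -9.1, 0]
    - [1, -6.6, 0, -9.1, 0]
    - [1, -6.6, 0, -9.1, 0]

```text
time: 5.15
tool_pos: [0.5001, 0.3941, 0.0995]
tcp_rot: [-2.509, -1.89, -0.001]
wrist_force: [-0.7, -0.5, -1.7]
width: 0.159
grip_force: 24.5
```

```bash
python3 - <<'E'
from h import *
goto((.5186,.4573,.007),-15.7)
im,d,K,T=shot('side','s1'); 
u,v=map(int,proj((.50,.37,.06),K,T)); print(u,v)
c=cv2.resize(im[max(v-75,0):v+75,u-100:u+100],None,fx=4,fy=4,interpolation=cv2.INTER_CUBIC); cv2.imwrite('pics/c3.png',c[:,:,::-1])
E
```

```text
shift [6.58 0.04 9.25] twist -0.3 | pos [0.5001 0.3941 0.0995] yaw_y -16.0 tilt [0. 0.] t 5.15 w 0.159 gf 24.486563801765442 q [0.63 0.3  1.81 0.   1.03 0.91] F [-0.7 -0.5 -1.7]
311 390
```

View pics/c3.png

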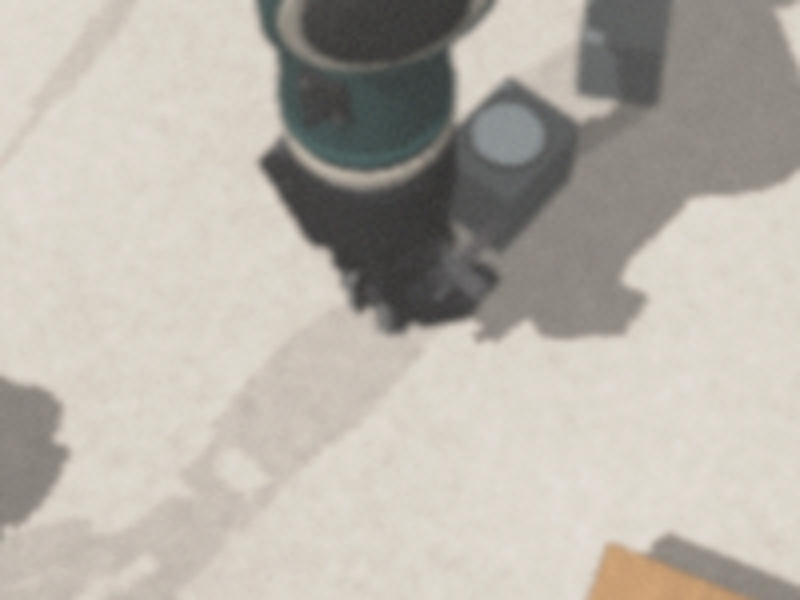

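The picture shows the housing at (515,160) with the lens facing up. It may be held without having pivoted, so I check its attitude with the depth.

```bash
python3 - <<'E'
from h import *
im,d,K,T,P=load('s1')
u,v=311,390
x0,y0=u-100,v-75
# lens patch crop (510,135)->, fit plane
def patch(cx,cy,r=3):
    a,b=int(x0+cx/4),int(y0+cy/4); p=P[b-r:b+r+1,a-r:a+r+1].reshape(-1,3); p=p-0
    n=np.linalg.svd(p-p.mean(0))[2][2]; print(p.mean(0).round(3),(n*np.sign(n[2])).round(2))
patch(510,135,4); patch(490,205,3); patch(560,150,1)
m=np.zeros(d.shape,bool); m[y0+18:y0+65,x0+112:x0+146]=1; m&=(P[...,2]>.01)
print(P[m].min(0),P[m].max(0))
E
```

```text
[0.472 0.296 0.131] [-0.1  -0.15  0.98]
[0.468 0.332 0.119] [0.26 0.96 0.12]
[0.445 0.29  0.124] [-0.98  0.15  0.12]
[0.29255686 0.18199904 0.01096094] [0.49878188 0.79269861 1.02294248]
```

It only tilted about 10°: the pads hold the head stiffly. I ease the grip slightly to let it swing.

>>> step_arm:
  motion:
    - [1.3, 0, 0, 0, 0]
    - [1.3, 0, 0, 0, 0]
  force: 20

```text
time: 5.4
tool_pos: [0.4998, 0.3945, 0.0988]
tcp_rot: [-2.508, -1.891, 0.001]
wrist_force: [-0.3, -0.5, -2.3]
width: 0.159
grip_force: 24.5
```

>>> step_arm:
  motion:
    - [1.34, 0, 0, 0, 0]
    - [1.34, 0, 0, 0, 0]

```text
time: 5.6
tool_pos: [0.4999, 0.3944, 0.099]
tcp_rot: [2.508, 1.892, -0.001]
wrist_force: [0.2, -0.0, -2.3]
width: 0.158
grip_force: 22.3
```

```bash
cat >> h.py <<'E'
def housing():
    im,d,K,T=shot('side'); P=cloud(d,K,T); s=bot.read_state()
    M=R.from_rotvec(s['tcp_rot']).as_matrix(); e=M[:2,0]; n=M[:2,1]
    q=P[(d>0)&(P[...,2]>.008)&(np.linalg.norm(P[...,:2]-s['tool_pos'][:2],axis=-1)<.2)&(P[...,2]<.25)]
    a=(q[:,:2]-s['tool_pos'][:2])@e*1000; b=(q[:,:2]-s['tool_pos'][:2])@n*1000
    k=(abs(b)<27)&(a<-12); a,z=a[k],q[k,2]*1000
    if len(a)<20: print('few',len(a)); return
    r=cv2.minAreaRect(np.c_[a,z].astype(np.float32)); print('a',np.percentile(a,[1,99]).round(),'z',np.percentile(z,[1,99]).round(),'rect',np.round(r[0],1),np.round(r[1],1),round(r[2],1),'t',s['time'],'gz',s['tool_pos'][2]+.019)
E
python3 -c "
from h import *
housing()"
```

```text
a [-132.  -44.] z [ 85. 135.] rect [-78.5 109. ] [109.1  54.3] 3.8 t 5.65 gz 0.1180903759260869
```

>>> step_arm:
  motion:
    - [1.36, 0, 0, 0, 0]

```text
time: 5.75
tool_pos: [0.5, 0.3943, 0.0993]
tcp_rot: [2.508, 1.891, -0.0]
wrist_force: [0.5, -0.7, -2.0]
width: 0.158
grip_force: 14.8
```

>>> step_arm:
  motion:
    - [1.38, 0, 0, 0, 0]

```text
time: 5.85
tool_pos: [0.4999, 0.394, 0.0993]
tcp_rot: [2.508, 1.891, -0.001]
wrist_force: [-0.5, -1.4, -3.5]
width: 0.162
grip_force: 7.0
```

>>> step_arm:
  motion:
    - [1.4, 0, 0, 0, 0]

```text
time: 5.95
tool_pos: [0.5002, 0.3945, 0.0996]
tcp_rot: [-2.509, -1.891, -0.001]
wrist_force: [-0.1, -0.4, 0.1]
width: 0.162
grip_force: 0.6
```

```bash
python3 -c "
from h import *
housing()"
```

```text
a [-103.  -27.] z [14. 81.] rect [-65.8  43.8] [65.7 51.7] 46.2 t 6.0 gz 0.11870381010788149
```

The force falls smoothly with the commanded opening, and the head swung to about 46° with its foot edge on the table. I continue the arc with a light grip.

>>> step_arm:
  motion:
    - [1.37, 0, 0, 0, 0]
    - [1.37, -1.0, 0, -0.4, 0]
    - [1.37, -2.1, 0, -0.9, 0]
    - [1.37, -3.2, 0, -1.2, 0]
    - [1.37, -4.3, 0, -1.5, 0]
    - [1.37, -4.3, 0, -1.5, 0]

```text
time: 6.6
tool_pos: [0.488, 0.3513, 0.1152]
tcp_rot: [2.509, 1.89, 0.0]
wrist_force: [-0.8, 0.4, 3.2]
width: 0.161
grip_force: 7.5
```

```bash
python3 -c "
from h import *
housing()"
```

```text
a [-198.  -13.] z [10. 86.] rect [-100.8   44.2] [189.8  92.9] 8.4 t 6.65 gz 0.13404321957434592
```

```bash
sed -i 's/(a<-12)/(a<-12)\&(a>-125)/' h.py; python3 -c "
from h import *
housing()
im,d,K,T=shot('side','s2');u,v=map(int,proj((.48,.33,.06),K,T)); print(u,v)
c=cv2.resize(im[v-60:v+60,u-80:u+80],None,fx=4,fy=4,interpolation=cv2.INTER_CUBIC); cv2.imwrite('pics/c4.png',c[:,:,::-1])
"
```

```text
a [-65. -12.] z [12. 92.] rect [-34.1  56.3] [88.9 49.6] 76.9 t 6.7 gz 0.13389055083916554
328 377
```

View pics/c4.png

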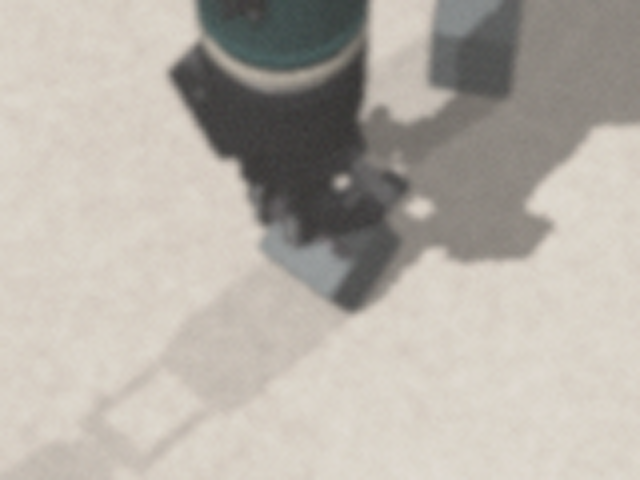

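The picture shows the housing nearly upright under the gripper, foot edge at (350,305), tilt about 75°. I continue.

>>> step_arm:
  motion:
    - [1.37, -1.0, 0, -0.2, 0]
    - [1.37, -2.0, 0, -0.2, 0]
    - [1.37, -3.0, 0, -0.1, 0]
    - [1.37, -3.6, 0, -0.1, 0]
    - [1.37, -3.6, 0, -0.1, 0]

```text
time: 7.25
tool_pos: [0.4779, 0.317, 0.1152]
tcp_rot: [2.509, 1.89, -0.002]
wrist_force: [-0.8, -1.6, 4.0]
width: 0.162
grip_force: 8.0
```

```bash
python3 -c "
from h import *
housing()
im,d,K,T=shot('side','s3'); P=cloud(d,K,T); s=bot.read_state();M=R.from_rotvec(s['tcp_rot']).as_matrix()
q=(P-s['tool_pos'])@M
# lens/front faces: print columns
k=(d>0)&(abs(q[...,1])<.027)&(abs(q[...,0])<.08)&(P[...,2]>.006)&(P[...,2]<.09)
for z in range(0,95,10):
    j=k&(P[...,2]*1000>=z)&(P[...,2]*1000<z+10); 
    if j.sum(): print(z,j.sum(),(np.percentile(q[j][:,0],[2,50,98])*1000).round(1),(np.percentile(q[j][:,1],[2,98])*1000).round(1))
"
```

```text
a [-33. -12.] z [10. 71.] rect [-22.8  41.2] [21.4 64.2] 0.1 t 7.3 gz 0.13426043963816459
0 18 [-20.   11.5  13.6] [-25.5  19. ]
10 56 [-31.8  12.8  15. ] [-25.9  20.1]
20 52 [-33.1  10.8  15.3] [-25.4  18.3]
30 54 [-31.9  12.3  16.5] [-25.7  18.4]
40 61 [-26.9  16.   17.2] [-25.4  22.1]
50 49 [-27.5  14.6  18.9] [-25.4  19.3]
60 368 [-28.5   2.8  18.7] [-25.1  22.3]
70 26 [-25.8  -3.3   0.1] [-22.4  20.3]
80 16 [-4.5 -0.4  1.5] [-22.7  21.7]
```

Within about 5° of upright, so I nudge it slightly and release.

>>> step_arm:
  motion:
    - [1.38, -0.5, 0, 0, 0]
    - [1.38, -0.6, 0, 0, 0]
    - [2.5, -0.6, 0, 0, 0]
    - [4.5, -0.6, 0, 0, 0]
    - [4.5, -0.6, 0, 0, 0]
    - [4.5, -0.6, 0, 0, 0]
    - [4.5, -0.6, 0, 0, 0]
    - [4.5, -0.6, 0, 0, 0]
    - [4.5, -0.6, 0, 0, 0]
    - [4.5, -0.6, 0, 0, 0]

```text
time: 8.35
tool_pos: [0.4766, 0.3126, 0.1153]
tcp_rot: [2.509, 1.891, 0.0]
wrist_force: [0.0, 0.2, -0.3]
width: 0.529
grip_force: 0.0
```

```bash
python3 -c "
from h import *
im,d,K,T=shot('side','s4'); P=cloud(d,K,T); s=bot.read_state();M=R.from_rotvec(s['tcp_rot']).as_matrix()
goto(s['tool_pos'])
q=(P-s['tool_pos'])@M
k=(d>0)&(abs(q[...,1])<.03)&(abs(q[...,0])<.08)&(P[...,2]>.006)&(P[...,2]<.09)
for z in range(0,95,10):
    j=k&(P[...,2]*1000>=z)&(P[...,2]*1000<z+10); 
    if j.sum(): print(z,j.sum(),(np.percentile(q[j][:,0],[2,50,98])*1000).round(1),(np.percentile(q[j][:,1],[2,98])*1000).round(1))
j=k&(abs(P[...,2]-.064)<.004); r=cv2.minAreaRect(P[j][:,:2].astype(np.float32)*1000); print(r)
c=cv2.resize(im[320:440,250:410],None,fx=4,fy=4,interpolation=cv2.INTER_CUBIC); cv2.imwrite('pics/c5.png',c[:,:,::-1])
im,d,K,T=shot('wrist','w2'); P=cloud(d,K,T); q=(P-s['tool_pos'])@M
k=(d>0)&(abs(q[...,1])<.012)&(abs(q[...,0])<.03)&(P[...,2]>.118)&(P[...,2]<.145); print('tab',k.sum(),P[k].mean(0) if k.sum() else 0)
"
```

```text
shift [0. 0. 0.] twist 0 | pos [0.4766 0.3126 0.1153] yaw_y -16.0 tilt [-0. -0.] t 8.4 w 0.528 gf 0.0 q [ 0.54  0.17  1.95 -0.    1.03  0.82] F [0.1 0.3 0. ]
0 25 [-24.5  16.6  63. ] [-25.9  20.6]
10 65 [-28.1  16.   18. ] [-25.5  20.5]
20 63 [-26.6  15.9  18.1] [-25.5  18.6]
30 67 [-29.8  16.   17.8] [-25.2  21.8]
40 61 [-29.   16.1  18. ] [-25.3  18.5]
50 76 [-27.9  15.9  18.4] [-25.4  21.5]
60 355 [-27.8   0.4  16.3] [-24.9  22.4]
70 21 [-12.2  -5.3  -3.1] [-22.1  21.7]
80 21 [-11.5  -4.6  -3. ] [-22.2  21.1]
((473.9237060546875, 306.0136413574219), (50.124202728271484, 49.5625114440918), 74.70582580566406)
tab 1888 [0.47484813 0.30758238 0.13457205]
```

View pics/w2.png

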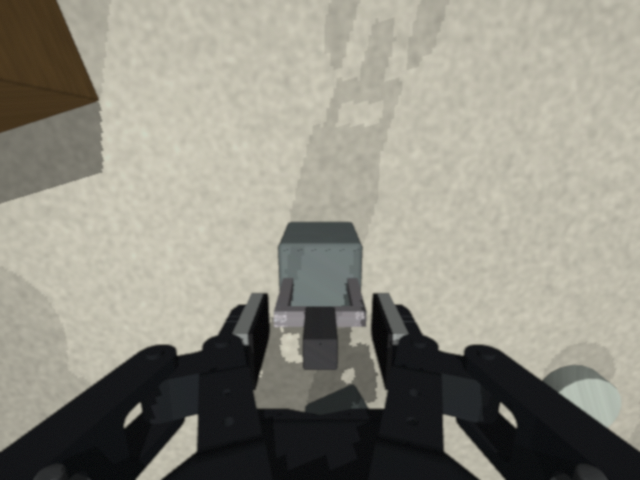

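The head stands upright: its face is vertical, its top is centred at (0.474,0.306), and the picture shows the tab at (320,340) between the open fingers. Now I shift 6.5 mm, grip, lift and carry.

>>> step_arm:
  motion:
    - [4.5, -0.65, 0, 0, 0]
    - [4.5, -0.65, 0, 0.4, 0]
    - [2.5, -0.65, 0, 0.4, 0]
    - [1, -0.65, 0, 0.4, 0]
    - [1, -0.65, 0, 0.4, 0]
    - [1, -0.65, 0, 0.4, 0]
    - [1, -0.65, 0, 0.4, 0]
    - [1, -0.65, 0, 0.4, 0]
    - [1, -0.65, 0, -2, 0]
    - [1, -0.65, 0, -6, 0]
    - [1, -0.65, 0, -10, 0]
    - [1, -0.65, 0, -14, 0]
    - [1, -0.65, 0, -14, 0]
    - [1, -0.65, 0, -14, 0]
  force: 50

```text
time: 9.85
tool_pos: [0.4751, 0.3066, 0.2561]
tcp_rot: [2.508, 1.891, 0.003]
wrist_force: [0.1, 0.7, -2.9]
width: 0.152
grip_force: 49.7
```

```bash
python3 -c "
from h import *
goto((.635,.215,.255),-0.5)"
```

```text
shift [-4.41 17.89  0.13] twist -15.5 | pos [0.4751 0.3066 0.2561] yaw_y -16.0 tilt [0.002 0.001] t 9.85 w 0.152 gf 49.67760443687439 q [0.53 0.04 1.81 0.   1.29 0.81] F [ 0.1  0.7 -2.9]
```

>>> step_arm:
  motion:
    - [1, -1.1, 4.5, 0, -4]
    - [1, -2.2, 9, 0, -8]
    - [1, -3.3, 13.5, 0, -12]
    - [1, -4.4, 17.9, 0, -15.5]
    - [1, -4.4, 17.9, 0, -15.5]
    - [1, -4.4, 17.9, 0, -15.5]
    - [1, -4.4, 17.9, 0, -15.5]
    - [1, -4.4, 17.9, 0, -15.5]

```text
time: 10.65
tool_pos: [0.6332, 0.2155, 0.2542]
tcp_rot: [-2.229, -2.212, 0.003]
wrist_force: [-0.4, -0.8, -1.6]
width: 0.149
grip_force: 50.2
```

```bash
python3 -c "
from h import *
goto((.635,.131,.255),-0.5)
im,d,K,T=shot('side','s5'); P=cloud(d,K,T); 
u,v=map(int,proj((.635,.17,.22),K,T)); print(u,v)
c=cv2.resize(im[v-60:v+60,u-80:u+80],None,fx=5,fy=5,interpolation=cv2.INTER_CUBIC); cv2.imwrite('pics/c6.png',c[:,:,::-1])
g=lambda p:((proj(p,K,T)[0]-u+80)*5,(proj(p,K,T)[1]-v+60)*5)
print('tip pred',g((.6355,.151,.235)),'seat',g((.635,.129,.218)),'eye',g((.635,.215,.246)))
"
```

```text
shift [-8.45  0.24 -0.08] twist 0.1 | pos [0.6332 0.2155 0.2542] yaw_y -0.4 tilt [-0.002 -0.   ] t 10.65 w 0.149 gf 50.16008377075195 q [0.29 0.24 1.59 0.   1.31 0.3 ] F [-0.4 -0.8 -1.6]
289 254
tip pred (np.float64(419.8949806392875), np.float64(248.22880832960095)) seat (np.float64(443.68192989957436), np.float64(240.69628164656905)) eye (np.float64(354.63654790590084), np.float64(335.6323885053277))
```

View pics/c6.png

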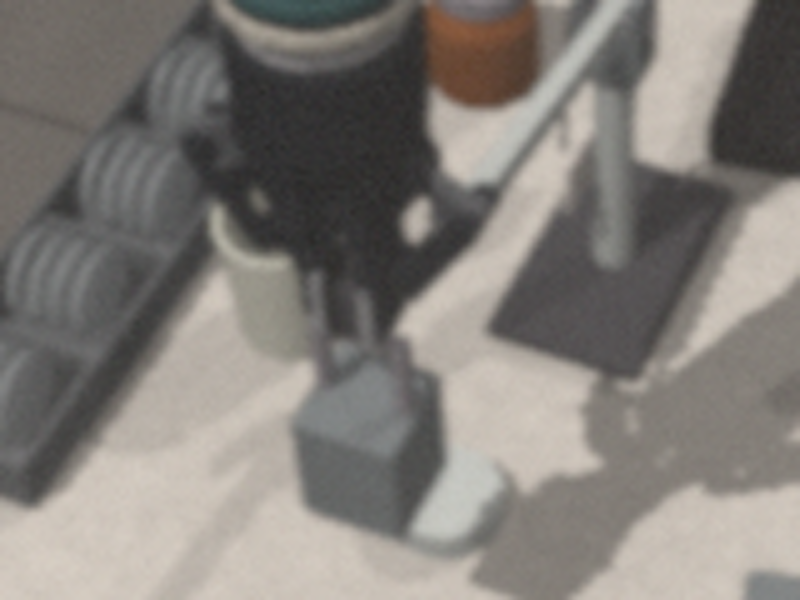

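The head hangs upright from the gripper (housing at (370,440)), and the beam end at (480,190) lies behind it. The margins are about 9 mm, so I slide it onto the hook and watch the force.

>>> step_arm:
  motion:
    - [1, -2.5, 0.2, -0.1, 0]
    - [1, -4, 0.2, -0.1, 0]
    - [1, -5.5, 0.2, -0.1, 0]
    - [1, -7, 0.2, -0.1, 0]
    - [1, -8.4, 0.2, -0.1, 0]
    - [1, -8.4, 0.2, -0.1, 0]
    - [1, -8.4, 0.2, -0.1, 0]

```text
time: 11.4
tool_pos: [0.6362, 0.1305, 0.2563]
tcp_rot: [-2.232, -2.211, -0.001]
wrist_force: [0.2, 0.3, -3.0]
width: 0.152
grip_force: 50.2
```

>>> step_arm:
  motion:
    - [1, 0, 0, 0.5, 0]
    - [1, 0, 0, 1.0, 0]
    - [1, 0, 0, 1.5, 0]
    - [1, 0, 0, 2.0, 0]
    - [1, 0, 0, 2.2, 0]
    - [1, 0, 0, 2.2, 0]

```text
time: 12.0
tool_pos: [0.6357, 0.1308, 0.2334]
tcp_rot: [-2.23, -2.212, 0.002]
wrist_force: [0.6, -0.4, -2.3]
width: 0.155
grip_force: 50.1
```

>>> step_arm:
  motion:
    - [1, 0, 0, 0.2, 0]
    - [1, 0, 0, 0.4, 0]
    - [1, 0, 0, 0.4, 0]

```text
time: 12.3
tool_pos: [0.6364, 0.1308, 0.2306]
tcp_rot: [2.23, 2.212, 0.001]
wrist_force: [0.1, 0.1, -1.8]
width: 0.156
grip_force: 50.5
```

>>> step_arm:
  motion:
    - [1, 0, 0, 0.15, 0]
    - [1, 0, 0, 0.3, 0]
    - [1, 0, 0, 0.3, 0]

```text
time: 12.6
tool_pos: [0.6364, 0.1311, 0.2279]
tcp_rot: [2.23, 2.212, 0.002]
wrist_force: [-0.5, 0.8, 1.8]
width: 0.154
grip_force: 50.6
```

Contact: the load has gone over to the hook. I release gently.

>>> step_arm:
  motion:
    - [1.38, 0, 0, -0.1, 0]
    - [1.6, 0, 0, -0.1, 0]
    - [2.2, 0, 0, -0.1, 0]
    - [3.5, 0, 0, -0.1, 0]
    - [4.5, 0, 0, -0.1, 0]
    - [4.5, 0, 0, -0.1, 0]
    - [4.5, 0, 0, -0.1, 0]
    - [4.5, 0, 0, -0.1, 0]
    - [4.5, 0, 0, -3, 0]
    - [4.5, 0, 0, -7, 0]
    - [4.5, 0, 0, -10, 0]
    - [4.5, 0, 0, -10, 0]
    - [4.5, 0, 0, -10, 0]
    - [4.5, 0, 0, -10, 0]

```text
time: 14.0
tool_pos: [0.6354, 0.1306, 0.3258]
tcp_rot: [-2.23, -2.211, 0.003]
wrist_force: [-0.8, -0.4, -0.5]
width: 0.529
grip_force: 0.0
```

```bash
cat >> h.py <<'E'
def beam(tag=None):
    im,d,K,T=shot('top',tag); P=cloud(d,K,T); 
    k=(d>0)&(abs(P[...,0]-.633)<.006)&(P[...,2]>.15)&(P[...,2]<.25)&(P[...,1]<.085)&(P[...,1]>-.13)
    q=P[k]; A=np.c_[q[:,1]+.069,np.ones(len(q))]; w=np.ones(len(q),bool)
    for _ in range(5):
        c=np.linalg.lstsq(A[w],q[w,2],rcond=None)[0]; w=abs(A@c-q[:,2])<.004
    f=P[(d>0)&(P[...,1]<-.08)&(P[...,1]>-.3)&(abs(P[...,0]-.63)<.012)&(P[...,2]>.19-.0+.02-.14*(0)+0)]
    print('tilt',np.arctan(c[0]).round(4),'z0',c[1].round(4),w.sum(),'t',bot.read_state()['time'])
    return P,d
E
python3 -c "
from h import *
P,d=beam('t2'); goto((.629,-.231,.3),-.5)
im,d,K,T=shot('side','s6'); 
u,v=map(int,proj((.635,.13,.2),K,T))
c=cv2.resize(im[v-60:v+60,u-80:u+80],None,fx=5,fy=5,interpolation=cv2.INTER_CUBIC); cv2.imwrite('pics/c7.png',c[:,:,::-1])
"
```

```text
tilt 0.138 z0 0.1978 606 t 14.05
shift [-36.16  -0.31   2.54] twist 0.0 | pos [0.6352 0.1306 0.3252] yaw_y -0.5 tilt [-0.003 -0.   ] t 14.05 w 0.526 gf 0.0 q [0.16 0.17 1.54 0.   1.43 0.17] F [0.1 0.3 0.8]
```

View pics/c7.png

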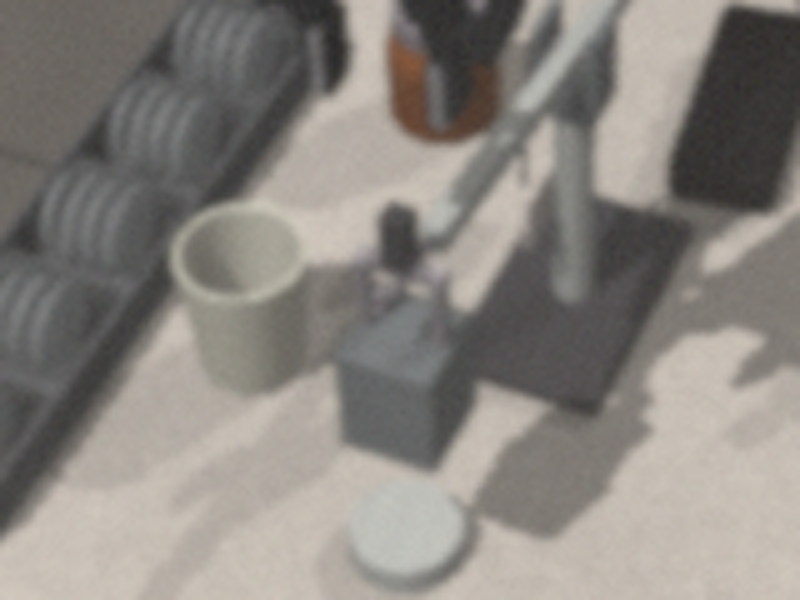

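The head hangs on the hook (tab at (400,240), housing at (400,390), clear of the tin), with the beam at 0.138. Next is the fin.

>>> step_arm:
  motion:
    - [4.5, -4.5, -0.1, 0, 0]
    - [4.5, -9, -0.2, 0, 0]
    - [4.5, -14, -0.2, 0, 0]
    - [4.5, -19, -0.3, 0, 0]
    - [4.5, -24, -0.3, 0, 0]
    - [4.5, -29, -0.4, 0, 0]
    - [4.5, -33, -0.4, 1, 0]
    - [4.5, -36.2, -0.4, 2, 0]
    - [4.5, -36.2, -0.4, 3, 0]
    - [4.5, -36.2, -0.4, 3, 0]
    - [4.5, -36.2, -0.4, 3, 0]

```text
time: 15.2
tool_pos: [0.6287, -0.2301, 0.2961]
tcp_rot: [-2.228, -2.211, 0.001]
wrist_force: [0.1, 0.6, 0.9]
width: 0.53
grip_force: 0.0
```

```bash
python3 -c "
from h import *
s=bot.read_state(); im,d,K,T=shot('wrist','w3'); P=cloud(d,K,T)
k=(d>0)&(P[...,2]>.204)&(P[...,2]<.226)&(abs(P[...,1]+.231)<.04)&(abs(P[...,0]-.63)<.04)
q=P[k]; print(k.sum(),np.percentile(q,[2,50,98],axis=0).round(4)); print(cv2.minAreaRect(q[:,:2].astype(np.float32)*1000))
goto((.630,-.231,.193),-.5)
"
```

```text
831 [[ 0.6237 -0.2484  0.2053]
 [ 0.6292 -0.2313  0.2157]
 [ 0.6351 -0.2184  0.2184]]
((629.41015625, -233.457275390625), (31.546157836914062, 11.695169448852539), 89.54991149902344)
shift [-0.11  0.09 10.4 ] twist 0.1 | pos [ 0.6292 -0.2299  0.297 ] yaw_y -0.4 tilt [-0.001  0.001] t 15.25 w 0.528 gf 0.0 q [-0.39  0.22  1.53  0.    1.39 -0.38] F [ 0.9  0.1 -0.7]
```

>>> step_arm:
  motion:
    - [4.5, -0.2, 0, 4, 0]
    - [4.5, -0.2, 0, 8, 0]
    - [4.5, -0.2, 0, 10.3, 0]
    - [4.5, -0.2, 0, 10.3, 0]
    - [2.5, -0.2, 0, 10.3, 0]
    - [0.8, -0.2, 0, 10.3, 0]
    - [0.8, -0.2, 0, 10.3, 0]
    - [0.8, -0.2, 0, 10.3, 0]
    - [0.8, -0.2, 0, 10.3, 0]
    - [0.8, -0.2, 0, 10.3, 0]
  force: 25

```text
time: 16.25
tool_pos: [0.6299, -0.2337, 0.1974]
tcp_rot: [2.229, 2.21, 0.002]
wrist_force: [-3.7, 1.6, 6.7]
width: 0.134
grip_force: 30.1
```

>>> step_arm:
  motion:
    - [0.8, 0.5, 0, -0.07, 0]
    - [0.8, 1.0, 0, -0.14, 0]
    - [0.8, 1.5, 0, -0.21, 0]
    - [0.8, 2.0, 0, -0.28, 0]
    - [0.8, 2.5, 0, -0.35, 0]
    - [0.8, 3.0, 0, -0.42, 0]
    - [0.8, 3.5, 0, -0.5, 0]
    - [0.8, 4.0, 0, -0.56, 0]
    - [0.8, 4.5, 0, -0.63, 0]
    - [0.8, 5.0, 0, -0.7, 0]
    - [0.8, 5.4, 0, -0.75, 0]
    - [0.8, 5.4, 0, -0.75, 0]

```text
time: 17.45
tool_pos: [0.6306, -0.1803, 0.205]
tcp_rot: [2.228, 2.209, 0.001]
wrist_force: [-2.6, -2.9, 7.1]
width: 0.131
grip_force: 30.2
```

```bash
python3 -c "
from h import *
goto((.630,-.231,.193),-.5); beam()
"
```

```text
shift [-5.07 -0.02  1.21] twist 0.0 | pos [ 0.6306 -0.1803  0.205 ] yaw_y -0.5 tilt [ 0.004 -0.003] t 17.45 w 0.131 gf 30.175577402114868 q [-0.32  0.24  1.68 -0.    1.22 -0.31] F [-2.6 -2.9  7.1]
tilt 0.1402 z0 0.1977 620 t 17.5
```

>>> step_arm:
  motion:
    - [0.8, 0, 0, -0.3, 0]
    - [1.8, 0, 0, -0.5, 0]
    - [3, 0, 0, -1.5, 0]
    - [4.5, 0, 0, -4, 0]
    - [4.5, 0, 0, -6, 0]
    - [4.5, 0, 0, -6, 0]
    - [4.5, 0, 0, -6, 0]
    - [4.5, 0, 0, -6, 0]
    - [4.5, 0, 0, -6, 0]
    - [4.5, 0, 0, -6, 0]
    - [4.5, 0, 0, -6, 0]
    - [4.5, 0, 0, -6, 0]
    - [4.5, 0, 0, -6, 0]
    - [4.5, 0, 0, -6, 0]
    - [4.5, 0, 0, -6, 0]
    - [4.5, 0, 0, -6, 0]
    - [4.5, 0, 0, -6, 0]
    - [4.5, 0, 0, -6, 0]

```text
time: 19.3
tool_pos: [0.6296, -0.1792, 0.2618]
tcp_rot: [2.231, 2.212, 0.0]
wrist_force: [0.4, 0.5, -0.3]
width: 0.522
grip_force: 0.0
```

```bash
python3 -c "
from h import *
goto((.630,-.231,.193),-.5); beam(); beam()
s=bot.read_state(); im,d,K,T=shot('wrist','w4'); P=cloud(d,K,T)
k=(d>0)&(P[...,2]>.205)&(P[...,2]<.255)&(abs(P[...,1]+.18)<.05)&(abs(P[...,0]-.63)<.015)
q=P[k]; print(k.sum(),np.percentile(q,[2,50,98],axis=0).round(4)); 
zt=np.percentile(q[:,2],98); f=q[q[:,2]>zt-.008]; print(zt,f.mean(0),cv2.minAreaRect(f[:,:2].astype(np.float32)*1000))
"
```

```text
shift [-5.18  0.09  6.88] twist 0.0 | pos [ 0.6296 -0.1792  0.2618] yaw_y -0.5 tilt [ 0. -0.] t 19.3 w 0.522 gf 0.0 q [-0.32  0.21  1.61  0.    1.32 -0.31] F [ 0.4  0.5 -0.3]
tilt 0.1317 z0 0.1977 603 t 19.35
tilt 0.1309 z0 0.1977 616 t 19.4
1314 [[ 0.6244 -0.1953  0.2068]
 [ 0.6301 -0.1762  0.2238]
 [ 0.636  -0.1644  0.2266]]
0.22661260456285548 [ 0.63012254 -0.17939058  0.22409128] ((630.2341918945312, -181.02699279785156), (30.929677963256836, 11.78007698059082), 89.28752899169922)
```

The tilt is about 0.131, just off the stop. I move the counterweight about 26 mm further in, leading the beam toward level.

>>> step_arm:
  motion:
    - [4.5, 0, 0, 3, 0]
    - [4.5, 0, 0, 5.7, 0]
    - [4.5, 0, 0, 5.7, 0]
    - [2.5, 0, 0, 5.7, 0]
    - [0.8, 0, 0, 5.7, 0]
    - [0.8, 0, 0, 5.7, 0]
    - [0.8, 0, 0, 5.7, 0]
    - [0.8, 0, 0, 5.7, 0]

```text
time: 20.25
tool_pos: [0.6305, -0.1797, 0.2064]
tcp_rot: [2.229, 2.21, 0.002]
wrist_force: [1.3, -1.0, 2.3]
width: 0.129
grip_force: 31.0
```

>>> step_arm:
  motion:
    - [0.8, 0.3, 0, -0.1, 0]
    - [0.8, 0.6, 0, -0.2, 0]
    - [0.8, 0.9, 0, -0.35, 0]
    - [0.8, 1.2, 0, -0.5, 0]
    - [0.8, 1.5, 0, -0.65, 0]
    - [0.8, 1.8, 0, -0.8, 0]
    - [0.8, 2.1, 0, -0.95, 0]
    - [0.8, 2.4, 0, -1.1, 0]
    - [0.8, 2.7, 0, -1.25, 0]
    - [0.8, 3.0, 0, -1.4, 0]
    - [0.8, 3.0, 0, -1.4, 0]

```text
time: 21.35
tool_pos: [0.6309, -0.1485, 0.2186]
tcp_rot: [2.229, 2.212, 0.002]
wrist_force: [5.5, -2.3, -1.4]
width: 0.132
grip_force: 30.3
```

```bash
python3 -c "
from h import *
goto((.630,-.231,.193),-.5); beam()
"
```

```text
shift [-8.25 -0.03  2.56] twist 0.1 | pos [ 0.6309 -0.1485  0.2186] yaw_y -0.4 tilt [ 0.002 -0.   ] t 21.35 w 0.132 gf 30.26197761297226 q [-0.27  0.22  1.68  0.    1.24 -0.26] F [ 5.5 -2.3 -1.4]
tilt 0.0373 z0 0.1977 606 t 21.4
```

Release and check.

>>> step_arm:
  motion:
    - [1.8, 0, 0, -0.2, 0]
    - [3, 0, 0, -1.5, 0]
    - [4.5, 0, 0, -4, 0]
    - [4.5, 0, 0, -6, 0]
    - [4.5, 0, 0, -6, 0]
    - [4.5, 0, 0, -6, 0]
    - [4.5, 0, 0, -6, 0]
    - [4.5, 0, 0, -6, 0]
    - [4.5, 0, 0, -6, 0]
    - [4.5, 0, 0, -6, 0]
    - [4.5, 0, 0, -6, 0]
    - [4.5, 0, 0, -6, 0]
    - [4.5, 0, 0, -6, 0]
    - [4.5, 0, 0, -6, 0]
    - [4.5, 0, 0, -6, 0]
    - [4.5, 0, 0, -6, 0]
    - [4.5, 0, 0, -6, 0]
    - [4.5, 0, 0, -6, 0]
    - [4.5, 0, 0, -6, 0]
    - [4.5, 0, 0, -6, 0]

```text
time: 23.4
tool_pos: [0.6298, -0.1492, 0.2788]
tcp_rot: [-2.231, -2.212, -0.0]
wrist_force: [-0.1, -0.8, -0.1]
width: 0.525
grip_force: 0.0
```

```bash
cat > c.py <<'E'
from h import *
goto((.630,-.231,.193),-.5); beam(); 
im,d,K,T=shot('wrist'); P=cloud(d,K,T)
k=(d>0)&(P[...,2]>.205)&(P[...,2]<.255)&(abs(P[...,1]+.15)<.05)&(abs(P[...,0]-.63)<.015)
q=P[k]; zt=np.percentile(q[:,2],98); f=q[q[:,2]>zt-.008]; print(zt,f.mean(0),cv2.minAreaRect(f[:,:2].astype(np.float32)*1000))
for i in range(8): bot.read_camera('wrist')
beam()
E
python3 c.py
```

```text
shift [-8.18  0.09  8.58] twist 0.0 | pos [ 0.6298 -0.1492  0.2788] yaw_y -0.5 tilt [0. 0.] t 23.4 w 0.525 gf 0.0 q [-0.27  0.19  1.61  0.    1.34 -0.26] F [-0.1 -0.8 -0.1]
tilt 0.0081 z0 0.1977 607 t 23.45
0.23922691294220014 [ 0.63048652 -0.1479781   0.23801102] ((630.5564575195312, -149.12771606445312), (30.292863845825195, 11.983448028564453), 89.20207977294922)
tilt 0.0033 z0 0.1977 614 t 23.95
```

The beam is level within about 0.005. I retract, let it settle and check again.

>>> step_arm:
  motion:
    - [4.5, 0, 0, -3, 0]
    - [4.5, 0, 0, -6, 0]
    - [4.5, 0, 0, -8, 0]
    - [4.5, 0, 0, -8, 0]
    - [4.5, 0, 0, -8, 0]
    - [4.5, 0, 0, -8, 0]
    - [4.5, 0, 0, -8, 0]
    - [4.5, 0, 0, -8, 0]
    - [4.5, 0, 0, -8, 0]
    - [4.5, 0, 0, -8, 0]
    - [4.5, 0, 0, -8, 0]
    - [4.5, 0, 0, -8, 0]
    - [4.5, 0, 0, -8, 0]
    - [4.5, 0, 0, -8, 0]
    - [4.5, 0, 0, -8, 0]
    - [4.5, 0, 0, -8, 0]
    - [4.5, 0, 0, -8, 0]
    - [4.5, 0, 0, -8, 0]
    - [4.5, 0, 0, -8, 0]
    - [4.5, 0, 0, -8, 0]

```text
time: 25.95
tool_pos: [0.6298, -0.1492, 0.3588]
tcp_rot: [-2.231, -2.212, 0.0]
wrist_force: [-0.0, 0.1, 0.8]
width: 0.527
grip_force: 0.0
```

```bash
python3 -c "
from h import *
def head():
    im,d,K,T=shot('side'); P=cloud(d,K,T); t=bot.read_state()['time']
    k=(d>0)&(abs(P[...,0]-.635)<.035)&(abs(P[...,1]-.13)<.05)&(P[...,2]>.115)&(P[...,2]<.2)
    print('head',t,k.sum(),P[k].mean(0).round(4), P[k][:,2].min())
beam();head();
for i in range(5): bot.read_camera('wrist')
beam();head()
for i in range(7): bot.read_camera('wrist')
beam();head()
"
```

```text
tilt 0.0076 z0 0.1976 599 t 26.0
head 26.05 789 [0.631  0.1381 0.1565] 0.11557214070622157
tilt 0.0048 z0 0.1979 612 t 26.35
head 26.4 777 [0.631  0.1377 0.1569] 0.11515610751723293
tilt 0.0063 z0 0.1978 599 t 26.8
head 26.85 779 [0.631  0.138  0.1566] 0.11521855842072448
```

Level and still.

```bash
python3 -c "
from workcell import bot
print(bot.finish_job())"
```

```text
the job is handed in; nothing more can be done
None
```

I stood the lamp head upright and let go, hung it by its eye on the hook, and slid the counterweight until the beam settled at about 0.006 rad (limit 0.025) with the head still; I handed the job in at about 27 s, and the tool gave no verdict.

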